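Weigh the scrap-alloy tin on the hand scale

TASK

Weigh the tin of scrap alloy for the refiner: take the spring hand scale from its rest, catch its hook under the tin's wire handle and raise it smoothly just until the tin hangs level and clear of the bench by about one centimetre, and keep it hanging still there for three seconds so that the reading settles. Then lower the tin gently to stand where it stood, unhook it, and hang the scale back on its rest. Lift the tin only by the scale, neither strike nor press on it with the hook nor jerk it beyond the scale's 1 kg (10 N) range, and leave the other things on the bench where they are.

Things in the scene. Friction and masses are not known exactly. Their poses are not given: they have to be found in the camera images.
- scale: spring hand scale (0.21 kg), at the start hanging on its rest. Black cross grip on top, 26 thick (scale x) x 100 long (y) x 28 high; the origin is the grip's centre, where to hold it; z up. Below it a flat blue case, 20 (x) x 40 (y), down to 106 below the origin, white-faced, with a red pointer that sinks with the load, and under that a sprung steel hook
- scale_hook (a point): seat of the hook: inside bottom of its bowl, where a wire rests; 157 below the scale's origin when unloaded. 6 round steel, its underside 6 below this point; bowl 16 wide inside (x -8 to +8); straight shank, 36 high, on the scale's +x side. Under load it sinks 8.3 mm per newton (spring 120 N/m, from 0.2 N; at most 80), so how far the grip must rise before a load lifts depends on its weight
- hook_tip (a point): top of the hook's open tip, on the scale's -x side: 11 in -x of the hook's seat and 15 above it; the wire comes in over this tip
- rack_seat (a point): on the scale's fixed rest: where the grip's centre lies when the scale hangs in place, 188 above the bench. Two level steel rods, 8 thick, along the rest's x at y = +30 and -30, tops 14 below this point, carried by posts 55 behind (+x). The grip lies across both rods (scale y along rest y), the case hangs between them with 6 to spare on either side
- rack_tip (a point): upturned open end of the rest's rods, midway between the two: 30 before the seat (-x) and 2 below it. Raise the scale 20 mm to pull it out this way (-x) or put it in from here, or lower it in from above; the grip's centre may lie from 12 before to 30 behind the seat
- tin: round aluminium tin with a green lid, of unknown weight (0.25 to 0.8 kg), origin under its centre, z up: 87 across, lid top 58 high. Stiff upright steel wire handle, 5 thick, in the tin's y-z plane, fixed to its sides; the handle peaks over the tin's centre and slopes down to either side
- tin_crown (a point): underside of the handle's wire at its peak, 98.5 above the tin's underside, 40 above the lid; axes as the tin's: the wire runs along y here, so the hook goes under it along the tin's x
- cast: stone jaw model, grey-green, about 60 x 62 x 33, origin under its middle
- saddle: pink denture saddle with three blue teeth, 30 x 50 x 17, origin under its middle
- mould: yellow silicone duplicating mould, round, open on top, 96 across, 38 high, origin under its middle
- waxbox: small clear open box full of green wax, 75 x 75 x 34, origin under its middle
- pliers: black pliers lying flat, 150 long, 12 thick, origin at the pivot
- clamp: steel needle holder lying flat, 135 long, 8 thick, origin about its middle

How it is judged (in metres and radians):
On the way, in this order (a step that is already met when the one before it is completed fails the run):
1. the tin hangs still from the held scale, its underside 5 to 22 mm above the bench, level within 0.11 rad, for 2 s (height (world z) of tin between 0.005 and 0.022 m and angle between tin's own z axis and vertical below 0.11 rad and linear speed of tin below 0.025 m/s and contact force between tin and scale above 1.5 N and contact force between the fingers and scale above 1 N), for 2 s.
2. the tin stands upright on the bench again, the hook clear of it (height (world z) of tin below 0.004 m and angle between tin's own z axis and vertical below 0.05 rad and contact force between tin and scale below 0.05 N), for 0.2 s.
At the end, for the whole second after the job is handed in: the tin stands upright and at rest on the bench within 50 mm of where it stood, the hook off it; the scale hangs upright and at rest on its rest, its grip within 35 mm sideways and 7 mm in height of the seat (all of step 2 and horizontal distance between scale and rack_seat below 0.035 m and z of scale in the frame of rack_seat between -0.007 and 0.007 m and angle between scale's own z axis and vertical below 0.12 rad and linear speed of scale below 0.03 m/s and distance of tin from where it was at the start of the episode below 0.05 m and linear speed of tin below 0.02 m/s); the robot touches nothing.
It fails at once if the scale pulls, strikes or presses the tin with more than 11 N (contact force between tin and scale above 11 N).
It fails at once if the tin is set down or knocked harder than 25 N (contact force between tin and anything else above 25 N).
It fails at once if the tin is carried higher than 35 mm above the bench or tipped by more than 0.4 rad (height (world z) of tin above 0.035 m or angle between tin's own z axis and vertical above 0.4 rad).
It fails at once if the robot itself touches the tin (contact force between any of the fingers, the arm and tin above 0.5 N).
It fails at once if another thing on the bench is moved by more than 25 mm (distance of any of cast, saddle, mould, waxbox, pliers, clamp from where it was at the start of the episode above 0.025 m).
It also fails if it takes over 72 s, if anything falls off the work surface, if the arm or the gripper's body presses on something with over 40 N, if the wrist force passes 120 N, or if a joint passes its speed limit or range.

ROBOT

A 7-joint arm with a two-finger parallel gripper is mounted at the origin on the work surface. World frame = base frame: x ahead of the robot, y to its left, z up, the work surface at z = 0. Lengths are in mm, angles in rad, forces in N, time in s.
With the tool pointing down it reaches from about 350 to 775 mm from the base axis. Payload 3.1 kg.
Tool frame: the origin (TCP) lies at the very end of the fingers, on their centre line; the grasp point (between the pads) lies 19 mm behind it (r.tcp_to_grasp is the distance from the TCP to the grasp point, in mm); x points along the fingers, y is the direction in which the jaws open and shut, and the axes are right-handed (so a half turn about x gives the same grasp; the last joint's range is limited). The gripper opens to 85 mm and grips with 20 to 120 N. Pads are 22 mm wide; open, the fingers measure 114 mm over their backs; the gripper's body (76 mm by 85 mm) begins 54 mm behind the grasp point. The pads swing forward as they close: fully open they stand 13 mm farther back than shut.
Start: joints at [1.079, 0.311, 0.014, 1.512, -0.004, 1.319, -0.027], TCP at [239.165, -495.295, 231.304] pointing down, gripper open.
Joint ranges: [-2.7, 2.7], [-0.3, 1.91], [-1.27, 1.3], [0.12, 2.57], [-1.44, 4.58], [0.2, 2.03], [-3.05, 3.05]. Speed limits (rad/s): [2.79, 2.79, 3.14, 3.14, 3.14, 3.14, 3.14].

INTERFACE

Orientations are given as a rotation vector (axis times angle).
In Python, from rig import readout, viewer, r gives the robot as it stands.
- The arm moves only by the tool servo_tool, never from a script. Its argument "deltas" is text: rows parted by semicolons, each of 7 numbers parted by spaces: the shift along the tool's x, y, z in mm, then the turn, a rotation vector about the tool's x, y, z in degrees, then the closure in counts, from 0 (fully open) to 255 (shut). In form: dx dy dz rx ry rz fingers; .... A call has 1 to 8 rows; each row is the pose to reach, as a shift and turn from the pose commanded when the call began, along the tool's axes at that moment; what a row does not reach only later rows make up. A row lasts 1/10 s, in which the tool goes at most 50 mm and 8.59 degrees, less where a joint would pass 70% of its speed; a pose out of reach is approached as far as the arm can. A call with a gripper value outside its range is refused whole. The fingers move at their own pace and stop on an object; the grip force is fixed at half the most. Time passes only in rows, so rows that repeat a pose let the fingers close. It gives the time, the measured TCP pose, the force and the opening at its end, in the units of the state.
- readout.get_state(): the state, without advancing time (a new reading comes with each control period).
- viewer.get_image(name): name is "scene" or "side" or "wrist"; returns a dict with "img" (384x512x3 uint8, blue, green, red), "K" (3x3 intrinsics, pixels), "origin" and "rotation" of the camera in the world; the wrist camera has in their place "tool_from_camera" (4x4, takes a point from camera to tool coordinates, whose origin is the TCP and whose axes are the tool frame's). Camera axes: x right, y down, z forward; pixel columns grow to the right and rows downward; lengths in mm; the calibration is good to about 2 mm. A picture is of the moment at which its call begins: read the wrist's pose just before it. There is no depth.
- r.job_done(): hands the job in, once; it reports no verdict.
The state is a dict: "clock": time; "joint_pos": joint angles; "joint_velocities": joint speeds; "effort": joint torques, N m; "tcp_pos": TCP position; "ee_rot": TCP orientation; "ft_force": force on the tool from outside, world axes, zero at the start; "moment": the same for the moment, N m; "grip_width": finger opening in mm.
Only numpy, scipy, OpenCV 4.12 (cv2) and the standard library are available. Lean on these libraries where they do the work, as an engineer would, in place of code of your own. Each camera call takes 0.05 s, during which the arm holds its last target.

## Working session

There is one attempt and no reset: what is moved stays moved. The work goes in short steps, Python scripts to look and compute and a tool call to move; the robot and the scene stay as the last step left them, time stands still between calls to the robot, and variables do not carry over. Pictures are saved under pics/ and viewed, and the job is handed in when it is done.

Besides the shell and the picture viewer there is one more tool, called after ">>>" in YAML: its name, and indented under it one key for each argument. servo_tool: Moves the arm, as the interface text tells. Its arguments: {"type":"object","properties":{"deltas":{"type":"string"}},"required":["deltas"]}

```bash
ls; mkdir -p pics; python3 - <<'E'
from rig import readout, viewer, r
import cv2
print(readout.get_state()); print(r.tcp_to_grasp)
for n in ["scene","side","wrist"]:
    d=viewer.get_image(n); cv2.imwrite(f"pics/{n}0.png",d["img"])
    print(n,{k:v for k,v in d.items() if k!="img"})
E
```

```text
pics
{'clock': 0.0, 'joint_pos': array([ 1.07928889,  0.31172209,  0.01399965,  1.51307981, -0.00441599,
        1.31919253, -0.02720798]), 'joint_velocities': array([-5.15331925e-04,  5.77944461e-04, -9.71768647e-04, -3.27102435e-04,
       -9.66471349e-04,  2.26660207e-05,  2.50772729e-04]), 'effort': array([-3.92846050e-04, -3.79917490e+01,  1.45727531e-01, -2.30589491e+01,
        1.23494508e-02,  1.36903589e-02, -2.31811055e-05]), 'tcp_pos': array([ 238.82656525, -494.62162946,  230.21386615]), 'ee_rot': array([ 1.97209435,  0.45368298, -1.97332891]), 'ft_force': array([-0.4203307 ,  0.32338423,  0.02731399]), 'moment': array([-0.03385944, -0.07944488, -0.06579474]), 'grip_width': 85.8056051174438}
18.700000000000003
scene {'K': array([[390.12743937,   0.        , 258.71149771],
       [  0.        , 390.12743937, 189.14094379],
       [  0.        ,   0.        ,   1.        ]]), 'origin': array([1072.05875967, -760.15578566,  779.21082755]), 'rotation': array([-2.09580833, -0.6662298 ,  0.35029821])}
side {'K': array([[352.05142307,   0.        , 258.1453561 ],
       [  0.        , 352.05142307, 192.07396839],
       [  0.        ,   0.        ,   1.        ]]), 'origin': array([514.65436732, 613.30216475, 850.19571957]), 'rotation': array([-0.0274415 ,  2.93007526, -1.08565723])}
wrist {'K': array([[270.22517304,   0.        , 256.07148952],
       [  0.        , 270.22517304, 191.77636404],
       [  0.        ,   0.        ,   1.        ]]), 'tool_from_camera': array([[ 6.63589011e-04, -3.13461165e-01,  9.49600789e-01,
        -1.43115902e+02],
       [ 9.99999314e-01, -7.08748679e-04, -9.32764329e-04,
         7.39617600e-02],
       [ 9.65413698e-04,  9.49600756e-01,  3.13460480e-01,
        -8.00658312e+01],
       [ 0.00000000e+00,  0.00000000e+00,  0.00000000e+00,
         1.00000000e+00]])}
```

View pics/scene0.png

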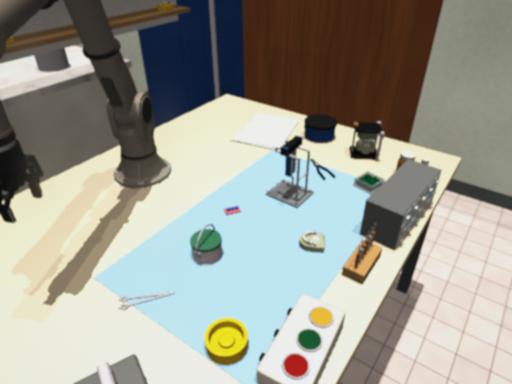

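View pics/side0.png

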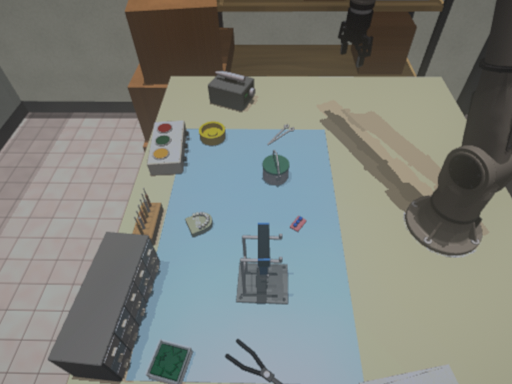

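View pics/wrist0.png

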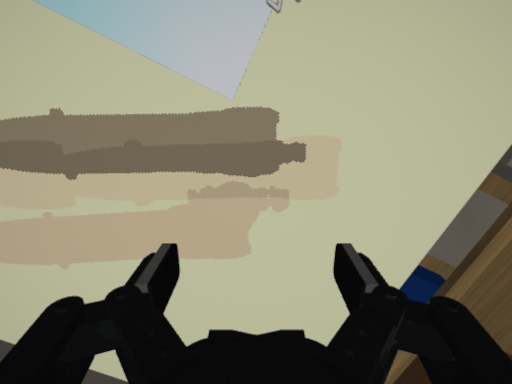

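The scene view shows the tin at about (207,245) and the scale on its rest at (291,160). In the side view they are at (276,168) and (264,245). The wrist view shows only bare bench. I'll enlarge the crops next.

```bash
cat > h.py <<'E'
import numpy as np, cv2
from scipy.spatial.transform import Rotation as R
from rig import readout, viewer, r
def cam(n):
    s=readout.get_state(); d=viewer.get_image(n)
    if n=="wrist":
        T=np.asarray(d["tool_from_camera"]); Rt=R.from_rotvec(s["ee_rot"]).as_matrix()
        Rc=Rt@T[:3,:3]; o=Rt@T[:3,3]+s["tcp_pos"]
    else: Rc=R.from_rotvec(d["rotation"]).as_matrix(); o=np.asarray(d["origin"])
    return dict(img=d["img"],K=np.asarray(d["K"]),R=Rc,o=o)
def ray(c,u,v):
    d=c["R"]@(np.linalg.inv(c["K"])@[u,v,1.]); return c["o"],d/np.linalg.norm(d)
def onz(c,u,v,z):
    o,d=ray(c,u,v); return o+d*(z-o[2])/d[2]
def cross(c1,p1,c2,p2):
    o1,d1=ray(c1,*p1);o2,d2=ray(c2,*p2)
    t=np.linalg.lstsq(np.c_[d1,-d2],o2-o1,rcond=None)[0]
    a=o1+t[0]*d1;b=o2+t[1]*d2
    return (a+b)/2,np.linalg.norm(a-b)
def proj(c,p):
    q=c["K"]@(c["R"].T@(np.asarray(p,float)-c["o"])); return q[:2]/q[2]
def crop(c,name,x0,y0,w,h,s):
    cv2.imwrite("pics/"+name,cv2.resize(c["img"][y0:y0+h,x0:x0+w],None,fx=s,fy=s,interpolation=cv2.INTER_CUBIC))
E
python3 - <<'E'
from h import *
c=cam("scene"); crop(c,"s1.png",180,120,150,150,5) if 0 else None
a=cv2.resize(c["img"][125:215,255:345],None,fx=6.5,fy=6.5,interpolation=cv2.INTER_CUBIC)
b=cv2.resize(c["img"][215:275,180:240],None,fx=6.5,fy=6.5,interpolation=cv2.INTER_CUBIC)
cv2.imwrite("pics/a1.png",a);cv2.imwrite("pics/b1.png",b)
c=cam("side")
cv2.imwrite("pics/a2.png",cv2.resize(c["img"][215:310,225:300],None,fx=6,fy=6,interpolation=cv2.INTER_CUBIC))
cv2.imwrite("pics/b2.png",cv2.resize(c["img"][140:195,250:310],None,fx=6.5,fy=6.5,interpolation=cv2.INTER_CUBIC))
E
```

```text
(no output)
```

View pics/a1.png

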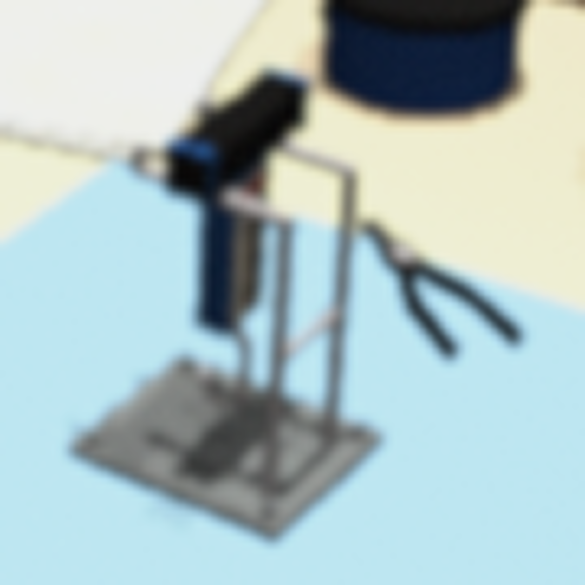

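View pics/a2.png

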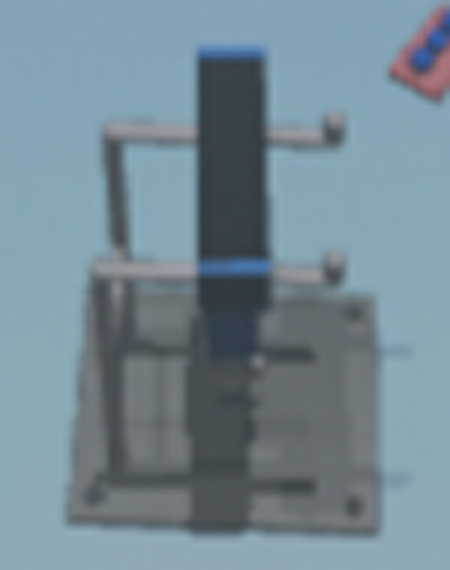

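View pics/b1.png

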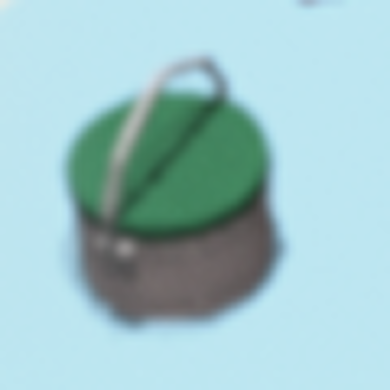

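View pics/b2.png

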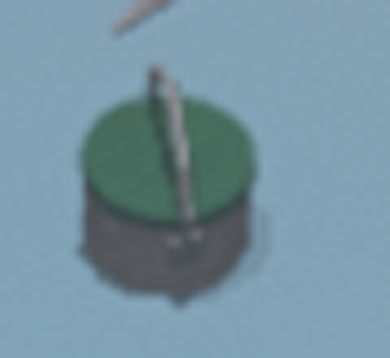

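```bash
python3 - <<'E'
from h import *
s=cam("scene"); d=cam("side")
P=lambda x,y:(x/6+225-.42,y/6+215-.42)
for p in [(198,50),(265,50),(198,270),(270,270)]: print("grip corner z202",onz(d,*P(*p),202))
S=lambda x,y:(x/6.5+255-.42,y/6.5+125-.42)
print("base plate side",[onz(d,*P(*p),4)[:2].round(1) for p in [(100,290),(374,295),(380,535),(68,522)]])
print("base plate scene",[onz(s,*S(*p),4)[:2].round(1) for p in [(180,360),(72,450),(272,540),(380,438)]])
print("rod tip side z186",[onz(d,*P(*p),184)[:2].round(1) for p in [(335,125),(335,262)]])
print("rod line side z170", [onz(d,*P(*p),174)[:2].round(1) for p in [(110,130),(305,137),(97,268),(310,276)]])
print("grip scene near end corners z202",[onz(s,*S(*p),202)[:2].round(1) for p in [(165,150),(215,160),(305,85),(265,72)]])
for n,c,roi in [("scene",s,(180,215,60,60)),("side",d,(255,145,50,50))]:
    x,y,w,h=roi; hsv=cv2.cvtColor(c["img"][y:y+h,x:x+w],cv2.COLOR_BGR2HSV)
    m=cv2.inRange(hsv,(60,80,30),(85,255,255))
    m=cv2.morphologyEx(m,cv2.MORPH_CLOSE,np.ones((5,5)))
    ct=max(cv2.findContours(m,0,2)[0],key=cv2.contourArea)
    pts=cv2.convexHull(ct)[:,0].astype(float)+[x,y]
    q=np.array([onz(c,*p,57)[:2] for p in pts]).astype(np.float32)
    print(n,"tin circ",cv2.minEnclosingCircle(q))
B1=lambda x,y:(x/6.5+180-.42,y/6.5+215-.42)
B2=lambda x,y:(x/6.5+250-.42,y/6.5+140-.42)
# handle attach points / shoulders
print("peak scene z101",[onz(s,*B1(*p),101)[:2].round(1) for p in [(190,62),(205,62),(170,68)]])
print("peak side z101",[onz(d,*B2(*p),101)[:2].round(1) for p in [(156,72),(166,85),(172,100)]])
print("foot", onz(s,*B1(112,235),48),onz(d,*B2(190,235),48))
E
```

```text
grip corner z202 [532.50837595 148.44049133 202.        ]
grip corner z202 [507.30805942 148.05227978 202.        ]
grip corner z202 [530.32251178 242.11606653 202.        ]
grip corner z202 [505.3228564  241.69629111 202.        ]
base plate side [array([579. , 139.7]), array([455.8, 140.1]), array([456.7, 251.8]), array([586.5, 248.6])]
base plate scene [array([461.6, 247.1]), array([461.3, 141.6]), array([587.4, 135.2]), array([588.6, 244.8])]
rod tip side z186 [array([480.7, 169.3]), array([481.8, 227.7])]
rod line side z170 [array([566. , 166.3]), array([491.7, 168.2]), array([567.7, 225.9]), array([490.5, 227.9])]
grip scene near end corners z202 [array([515.1, 137.5]), array([539.5, 142.9]), array([535.6, 233.1]), array([512.3, 233.8])]
scene tin circ ((491.738525390625, -191.4837188720703), 44.2286491394043)
side tin circ ((485.2174377441406, -187.3061981201172), 41.23304748535156)
peak scene z101 [array([ 492.2, -176.1]), array([ 497.3, -172.5]), array([ 488. , -183.8])]
peak side z101 [array([ 491.8, -201. ]), array([ 487.1, -192. ]), array([ 484.4, -181.7])]
foot [ 494.12117108 -232.68862181   48.        ] [ 474.59095135 -143.84344811   48.        ]
```

```bash
cat >> h.py <<'E'
def plan(target,yaw=None,down=None):
    """delta in tool axes to world TCP target; yaw = world angle of tool y axis"""
    s=readout.get_state(); Rt=R.from_rotvec(s["ee_rot"])
    d=Rt.inv().apply(np.asarray(target,float)-s["tcp_pos"])
    rv=np.zeros(3)
    if yaw is not None:
        y=np.array([np.cos(yaw),np.sin(yaw),0]); x=np.array([0,0,-1.]); z=np.cross(x,y)
        Rd=R.from_matrix(np.c_[x,y,z]); rv=np.degrees((Rt.inv()*Rd).as_rotvec())
    print("clock",round(s["clock"],2),"tcp",s["tcp_pos"].round(1),"F",s["ft_force"].round(2),"w",round(s["grip_width"],1))
    print("delta",d.round(1),"rot",rv.round(2))
def axes():
    s=readout.get_state(); print(R.from_rotvec(s["ee_rot"]).as_matrix().round(3)); print(s["joint_pos"].round(3))
E
python3 - <<'E'
from h import *
axes()
plan([430,-190,260],np.pi)
plan([430,-190,260],0)
E
```

```text
[[-0.     0.435 -0.901]
 [ 0.    -0.901 -0.435]
 [-1.    -0.001  0.   ]]
[ 1.079  0.311  0.014  1.512 -0.004  1.319 -0.027]
clock 0.35 tcp [ 239.1 -495.2  231. ] F [-0.15  0.24  0.28] w 85.2
delta [ -28.9 -191.8 -304.6] rot [1.1578e+02 3.0000e-02 2.0000e-02]
clock 0.35 tcp [ 239.1 -495.2  231. ] F [-0.15  0.24  0.28] w 85.2
delta [ -28.9 -191.8 -304.6] rot [-6.422e+01 -1.000e-02  3.000e-02]
```

```bash
python3 - <<'E'
from h import *
plan([489,-165,270],0)
E
```

```text
clock 0.35 tcp [ 239.1 -495.2  231. ] F [-0.15  0.24  0.28] w 85.2
delta [ -38.9 -188.7 -368.6] rot [-6.422e+01 -1.000e-02  3.000e-02]
```

>>> servo_tool:
  deltas: "-10 -20 -40 -8 0 0 0; -20 -40 -80 -16 0 0 0; -30 -60 -120 -24 0 0 0; -39 -85 -165 -32 0 0 0; -39 -105 -208 -40 0 0 0; -39 -127 -250 -48 0 0 0; -39 -150 -292 -56 0 0 0; -39 -170 -332 -64.2 0 0 0"

```text
clock: 1.15
tcp_pos: [465.2, -195.7, 270.6]
ee_rot: [1.205, 1.211, -1.204]
ft_force: [0.2, -0.4, -0.1]
grip_width: 85.3
```

```bash
python3 - <<'E'
from h import *
plan([489,-165,270],0)
E
```

```text
clock 1.15 tcp [ 465.2 -195.7  270.6] F [ 0.22 -0.41 -0.05] w 85.3
delta [  0.7  24.  -30.5] rot [ 0.35  0.02 -0.04]
```

>>> servo_tool:
  deltas: "0 14 -20 0 0 0 0; 0 24 -32 0.3 0 0 0; 0 24 -32 0.3 0 0 0; 0 24 -32 0.3 0 0 0"

```text
clock: 1.55
tcp_pos: [487.8, -166.6, 270.2]
ee_rot: [1.213, 1.206, -1.214]
ft_force: [-0.6, 0.1, 0.1]
grip_width: 85.3
```

```bash
python3 - <<'E'
from h import *
c=cam("wrist"); cv2.imwrite("pics/w1.png",c["img"]); np.save("w1.npy",c,allow_pickle=True)
print(c["o"])
print(proj(c,[489,-190,101]))
E
```

```text
[487.81655009 -86.11873905 413.20472185]
[257.7570065  192.24969662]
```

View pics/w1.png

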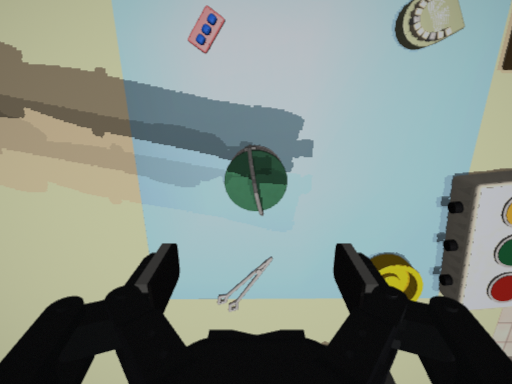

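The wrist view shows the tin lid centred near (256,179), with the handle running from (252,148) to (262,213). The saddle is above it, the clamp and mould are below, and the cast is at top right.

```bash
python3 - <<'E'
from h import *
c=np.load("w1.npy",allow_pickle=True).item()
cv2.imwrite("pics/w1z.png",cv2.resize(c["img"][135:225,210:300],None,fx=6.5,fy=6.5,interpolation=cv2.INTER_CUBIC))
x,y,w,h=210,130,95,95; hsv=cv2.cvtColor(c["img"][y:y+h,x:x+w],cv2.COLOR_BGR2HSV)
m=cv2.inRange(hsv,(60,90,20),(90,255,255)); m=cv2.morphologyEx(m,cv2.MORPH_CLOSE,np.ones((5,5)))
ct=max(cv2.findContours(m,0,2)[0],key=cv2.contourArea); pts=cv2.convexHull(ct)[:,0].astype(float)+[x,y]
q=np.array([onz(c,*p,58)[:2] for p in pts]).astype(np.float32); print(cv2.minEnclosingCircle(q),cv2.fitEllipse(q))
E
```

```text
((486.631103515625, -188.33193969726562), 42.81997299194336) ((486.1158142089844, -188.50021362304688), (84.08549499511719, 85.16510009765625), 4.844107151031494)
```

View pics/w1z.png

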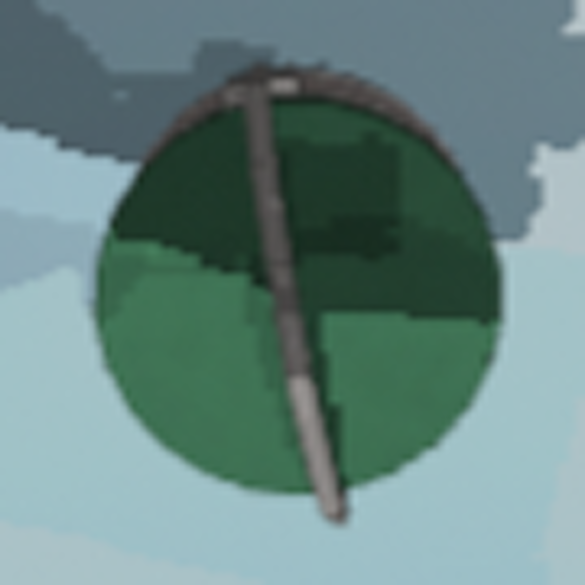

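```bash
python3 - <<'E'
from h import *
c=np.load("w1.npy",allow_pickle=True).item()
W=lambda x,y:(x/6.5+210-.42,y/6.5+135-.42)
for p in [(255,85),(272,220),(290,330),(302,385),(338,515)]:
    print(p,[onz(c,*W(*p),z)[:2].round(1) for z in (48,75,101)])
s=cam("scene")
B1=lambda x,y:(x/6.5+180-.42,y/6.5+215-.42)
for p in [(190,62),(215,72),(160,80)]: 
  for q in [(272,220),(290,330),(302,385),(320,450)]:
    print(p,q,cross(s,B1(*p),c,W(*q)))
E
```

```text
(255, 85) [array([ 477.4, -144.1]), array([ 478.2, -139.8]), array([ 478.9, -135.7])]
(272, 220) [array([ 480.6, -172.8]), array([ 481.1, -166.4]), array([ 481.7, -160.2])]
(290, 330) [array([ 484.2, -197.3]), array([ 484.5, -189.1]), array([ 484.7, -181.2])]
(302, 385) [array([ 486.7, -210. ]), array([ 486.8, -200.8]), array([ 486.9, -192. ])]
(338, 515) [array([ 494.6, -240.9]), array([ 494.1, -229.5]), array([ 493.6, -218.4])]
(190, 62) (272, 220) (array([ 480.90315495, -163.91929423,   87.14667692]), np.float64(1.209867512922842))
(190, 62) (290, 330) (array([ 488.27488514, -178.28382378,  101.35046746]), np.float64(8.848900701555934))
(190, 62) (302, 385) (array([ 492.21841866, -185.2480447 ,  108.51561819]), np.float64(13.240908000336148))
(190, 62) (320, 450) (array([ 497.2124165 , -193.30564386,  117.0324867 ]), np.float64(17.724215507446793))
(215, 72) (272, 220) (array([ 485.17401564, -161.52149008,   82.79087353]), np.float64(9.743334351531708))
(215, 72) (290, 330) (array([ 492.6276738 , -176.10292429,   97.5558984 ]), np.float64(19.688235393662346))
(215, 72) (302, 385) (array([ 496.59857311, -183.15604981,  104.95758559]), np.float64(24.01121674487711))
(215, 72) (320, 450) (array([ 501.61386413, -191.30580957,  113.71558417]), np.float64(28.402232812546508))
(160, 80) (272, 220) (array([ 476.14071502, -169.82699865,   78.25478259]), np.float64(12.960869055442867))
(160, 80) (290, 330) (array([ 483.72548903, -184.48146828,   92.69030175]), np.float64(2.3656104410414467))
(160, 80) (302, 385) (array([ 487.79761732, -191.59461628,  100.01565297]), np.float64(2.276119277870068))
(160, 80) (320, 450) (array([ 492.96552678, -199.82767626,  108.75997343]), np.float64(7.033378159062452))
```

>>> servo_tool:
  deltas: "0 4 -40 0 0 0 0; 0 8 -85 0 0 0 0; 0 12 -130 0 0 0 0; 0 16 -175 0 0 0 0; 0 20 -220 0 0 0 0; 0 24 -265 0 0 0 0; 0 28 -310 0 0 0 0; 0 30 -345 0 0 0 0"

```text
clock: 2.45
tcp_pos: [520.2, 180.3, 270.4]
ee_rot: [1.214, 1.206, -1.213]
ft_force: [0.6, 0.0, 0.4]
grip_width: 85.3
```

>>> servo_tool:
  deltas: "0 0 -11 0 0 0 0; 0 0 -11 0 0 0 0;0 0 -11 0 0 0 0;0 0 -11 0 0 0 0"

```text
clock: 2.85
tcp_pos: [521.1, 186.7, 270.2]
ee_rot: [1.215, 1.202, -1.218]
ft_force: [0.3, -0.7, 0.5]
grip_width: 85.3
```

```bash
python3 - <<'E'
from h import *
c=cam("wrist"); cv2.imwrite("pics/w2.png",c["img"]); np.save("w2.npy",c,allow_pickle=True)
plan([518,195,270],0)
E
```

```text
clock 2.9 tcp [521.  187.1 270.3] F [-0.04  0.85  0.08] w 85.5
delta [ 0.2 -3.1 -7.9] rot [-0.58  0.1  -0.02]
```

View pics/w2.png

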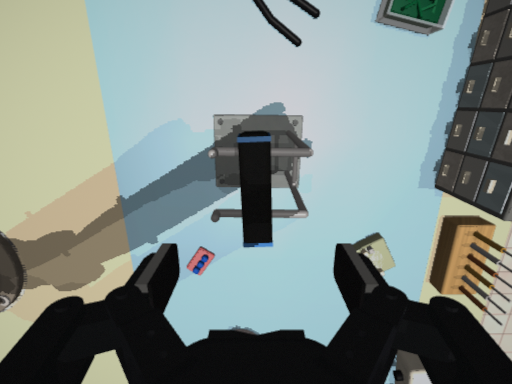

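The wrist view shows the black grip running from about (254,137) to (258,245) across both rods. The rod tips are at left, (212,153) and (215,217), and the posts are at right.

```bash
python3 - <<'E'
from h import *
c=np.load("w2.npy",allow_pickle=True).item()
x,y,w,h=225,125,60,130
cv2.imwrite("pics/w2z.png",cv2.resize(c["img"][120:255,200:320],None,fx=4.4,fy=4.4,interpolation=cv2.INTER_CUBIC))
for z in (202,):
  print([onz(c,*p,z)[:2].round(1) for p in [(238,138),(270,137),(244,246),(272,246)]])
print("tips",[onz(c,*p,186)[:2].round(1) for p in [(212,153),(215,217)]])
print("rods",[onz(c,*p,174)[:2].round(1) for p in [(222,153),(305,153),(222,214),(300,213)]])
E
```

```text
[array([507.2, 241.1]), array([531.9, 241.6]), array([509.4, 147. ]), array([534.1, 146.7])]
tips [array([483.7, 226.9]), array([482.8, 168.1])]
rods [array([490.7, 224.6]), array([564.5, 223.8]), array([487.6, 165.9]), array([562.4, 166. ])]
```

View pics/w2z.png

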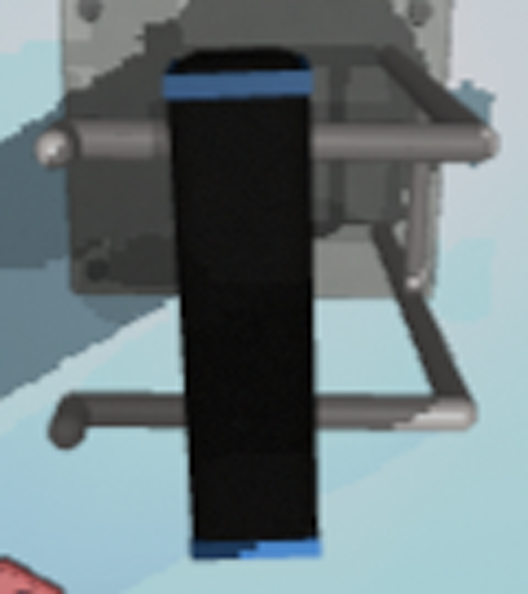

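>>> servo_tool:
  deltas: "0 -1 -8 -0.6 0 0 0; 25 -1 -8 -0.6 0 0 0; 50 -1 -8 -0.6 0 0 0; 75 -1 -8 -0.6 0 0 0; 92 -1 -8 -0.6 0 0 0; 101 -1 -8 -0.6 0 0 0; 101 -1 -8 -0.6 0 0 0; 101 -1 -8 -0.6 0 0 0"

```text
clock: 3.7
tcp_pos: [519.8, 198.3, 170.1]
ee_rot: [1.207, 1.211, -1.205]
ft_force: [-0.0, -0.1, 0.3]
grip_width: 85.8
```

```bash
python3 - <<'E'
from h import *
plan([520,195,169],0)
c=cam("wrist"); cv2.imwrite("pics/w3.png",c["img"])
E
```

```text
clock 3.7 tcp [519.8 198.3 170.1] F [-0.   -0.09  0.26] w 85.8
delta [1.1 0.2 3.3] rot [ 0.27 -0.04 -0.07]
```

View pics/w3.png

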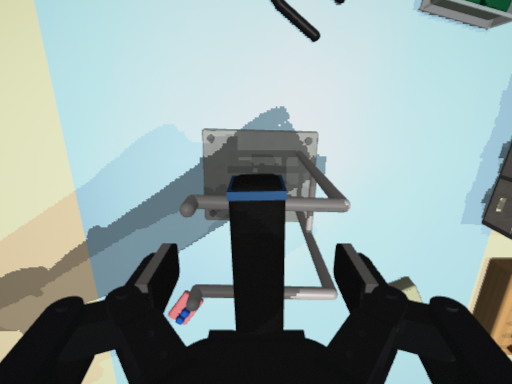

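The fingers straddle the grip evenly, with the grip at x≈257 and the fingers at 165 and 347. I'll correct y by 3 mm and close.

>>> servo_tool:
  deltas: "1 0 3 0.3 0 0 0; 1 0 3 0.3 0 0 60; 1 0 3 0.3 0 0 120; 1 0 3 0.3 0 0 255; 1 0 3 0.3 0 0 255; 1 0 3 0.3 0 0 255; 1 0 3 0.3 0 0 255; 1 0 3 0.3 0 0 255"

```text
clock: 4.55
tcp_pos: [519.8, 195.0, 168.6]
ee_rot: [1.21, 1.208, -1.209]
ft_force: [1.1, 0.4, 1.1]
grip_width: 25.1
```

>>> servo_tool:
  deltas: "0 0 0 0 0 0 255; 0 0 0 0 0 0 255; 0 0 0 0 0 0 255; 0 0 0 0 0 0 255"

```text
clock: 4.95
tcp_pos: [519.8, 195.0, 168.6]
ee_rot: [1.21, 1.208, -1.209]
ft_force: [1.4, -0.3, 3.2]
grip_width: 25.1
```

```bash
python3 - <<'E'
from h import *
plan([520,195,169],0)
c=cam("wrist"); cv2.imwrite("pics/w4.png",c["img"])
E
```

```text
clock 4.95 tcp [519.8 195.  168.6] F [ 1.38 -0.32  3.2 ] w 25.1
delta [-0.4  0.2  0. ] rot [-0.03 -0.01 -0.06]
```

View pics/w4.png

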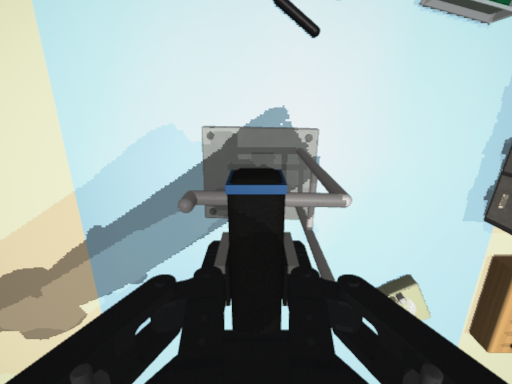

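>>> servo_tool:
  deltas: "-6 0 0 0 0 0 255; -14 0 0 0 0 0 255; -22 0 0 0 0 0 255; -30 0 0 0 0 0 255; -30 -10 0 0 0 0 255; -30 -25 0 0 0 0 255; -30 -45 0 0 0 0 255; -30 -65 0 0 0 0 255"

```text
clock: 5.8
tcp_pos: [452.5, 195.0, 198.0]
ee_rot: [1.209, 1.21, -1.21]
ft_force: [0.4, -0.1, -2.5]
grip_width: 25.2
```

>>> servo_tool:
  deltas: "-8 -15 0 0 0 0 255; -25 -25 5 0 0 0 255; -50 -28 15 0 0 0 255; -80 -28 30 0 0 0 255; -90 -28 50 0 0 0 255; -90 -28 80 0 0 0 255; -90 -28 110 0 0 0 255; -90 -28 140 0 0 0 255"

```text
clock: 6.6
tcp_pos: [425.0, 54.4, 288.2]
ee_rot: [1.208, 1.209, -1.209]
ft_force: [1.3, 0.5, -2.3]
grip_width: 25.3
```

```bash
python3 - <<'E'
from h import *
plan([530,-180,285],0.19)
c=cam("wrist"); cv2.imwrite("pics/w5.png",c["img"])
c=cam("scene"); cv2.imwrite("pics/s5.png",c["img"])
E
```

```text
clock 6.6 tcp [425.   54.4 288.2] F [ 1.31  0.48 -2.25] w 25.3
delta [  3.3 104.8 234.4] rot [-10.85   0.02   0.02]
```

View pics/s5.png

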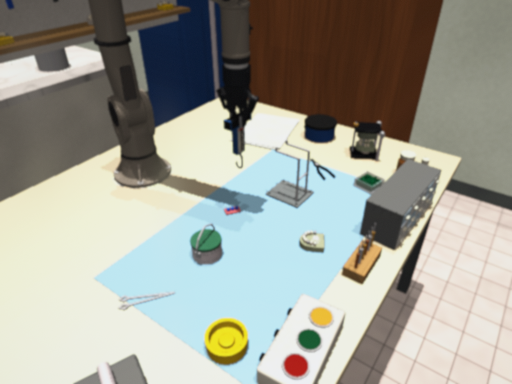

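View pics/w5.png

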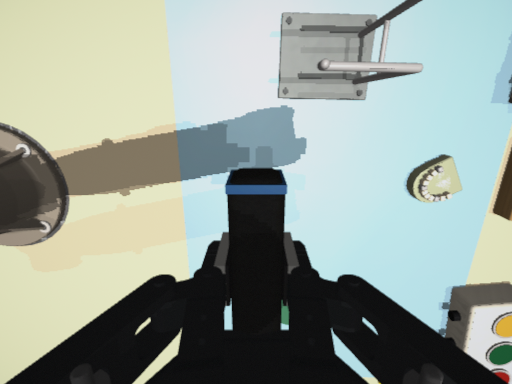

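The scale is held upright and clear of its rest, with the hook at about (240,160) in the scene view. Next I'll move beside the tin, high up.

>>> servo_tool:
  deltas: "0 8 18 -1 0 0 255; 1 22 50 -3 0 0 255; 2 38 85 -5 0 0 255; 3 54 120 -7 0 0 255; 3 70 157 -9 0 0 255; 3 86 192 -10.8 0 0 255; 3 98 220 -10.8 0 0 255; 3 105 234 -10.8 0 0 255"

```text
clock: 7.5
tcp_pos: [530.8, -182.0, 284.4]
ee_rot: [1.071, 1.291, -1.074]
ft_force: [0.2, 0.1, -1.7]
grip_width: 25.1
```

>>> servo_tool:
  deltas: "0 0 0 0 0 0 255; 0 0 0 0 0 0 255; 0 0 0 0 0 0 255"

```text
clock: 7.8
tcp_pos: [530.9, -176.4, 285.5]
ee_rot: [1.068, 1.295, -1.066]
ft_force: [-0.0, 0.8, -1.0]
grip_width: 25.4
```

```bash
python3 - <<'E'
from h import *
plan([523,-182,212],0.19)
c=cam("side"); np.save("d6.npy",c,allow_pickle=True); 
p=readout.get_state()["tcp_pos"]; print("seat proj side",proj(c,p+[0,0,-137.6]), "grip",proj(c,p+[0,0,19]))
a=c["img"][90:210,215:325]; cv2.imwrite("pics/d6.png",cv2.resize(a,None,fx=5,fy=5,interpolation=cv2.INTER_CUBIC))
c=cam("scene"); np.save("s6.npy",c,allow_pickle=True); print("seat proj scene",proj(c,p+[0,0,-137.6]))
a=c["img"][140:290,160:290]; cv2.imwrite("pics/s6.png",cv2.resize(a,None,fx=4,fy=4,interpolation=cv2.INTER_CUBIC))
E
```

```text
clock 7.8 tcp [ 530.9 -176.4  285.5] F [-0.    0.85 -0.99] w 25.4
delta [73.5 -8.8  4.1] rot [ 0.08 -0.08 -0.  ]
seat proj side [260.85172548 144.42805959] grip [260.62866909  99.64953812]
seat proj scene [218.65054811 215.77052041]
```

View pics/d6.png

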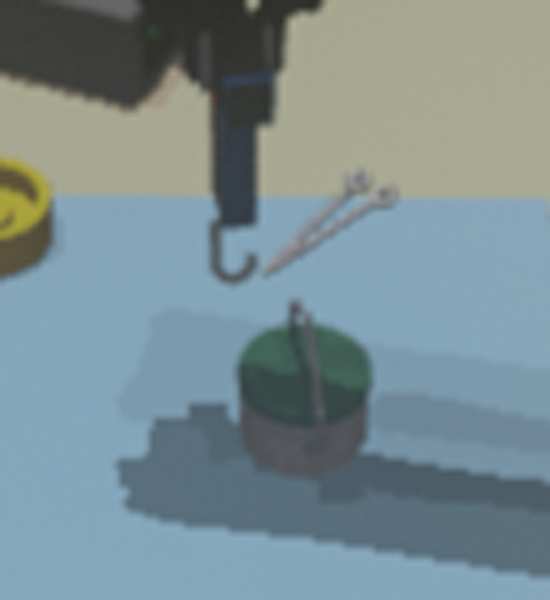

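View pics/s6.png

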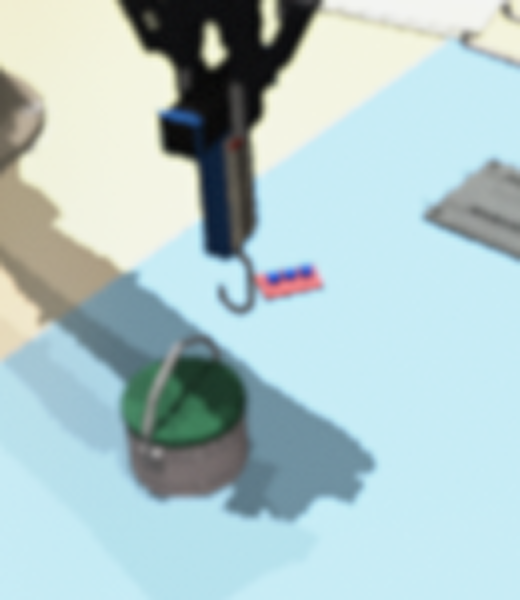

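```bash
python3 - <<'E'
from h import *
d=np.load("d6.npy",allow_pickle=True).item();s=np.load("s6.npy",allow_pickle=True).item()
C=np.array([486.5,-189,0]);a=.19
ty=np.array([-np.sin(a),np.cos(a),0])
for n,c,o,k in (("d",d,(215,90),5),("s",s,(160,140),4)):
    im=cv2.imread(f"pics/{n}6.png")
    for t,z in ((0,101),(-44,48),(44,48),(20,95),(-20,95)):
        p=(proj(c,C+t*ty+[0,0,z])-o+.42)*k; cv2.circle(im,tuple(int(v) for v in p),3,(0,0,255),-1)
    for ang in np.arange(0,6.3,.3):
        p=(proj(c,C+43.5*np.array([np.cos(ang),np.sin(ang),0])+[0,0,58])-o+.42)*k; cv2.circle(im,tuple(int(v) for v in p),2,(255,0,255),-1)
    cv2.imwrite(f"pics/{n}6m.png",im[250:550])
E
```

```text
(no output)
```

View pics/d6m.png

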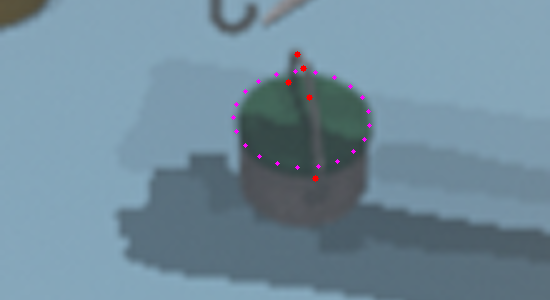

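View pics/s6m.png

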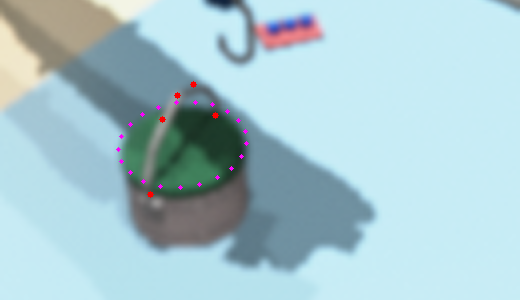

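The model points lie on the handle and lid in both views to within about 1 px. Now I'll lower beside the handle.

>>> servo_tool:
  deltas: "5 -9 5 0 0 0 255; 20 -9 5 0 0 0 255; 35 -9 5 0 0 0 255; 50 -9 5 0 0 0 255; 62 -9 5 0 0 0 255; 70 -9 5 0 0 0 255; 73 -9 5 0 0 0 255; 73 -9 5 0 0 0 255"

```text
clock: 8.7
tcp_pos: [523.1, -185.6, 212.1]
ee_rot: [1.069, 1.293, -1.07]
ft_force: [-0.5, 0.1, -2.1]
grip_width: 25.3
```

```bash
cat > look.py <<'E'
from h import *
import sys
t=sys.argv[1]
p=readout.get_state()["tcp_pos"]
d=cam("side");s=cam("scene")
a=cv2.resize(d["img"][120:190,235:315],None,fx=5,fy=5,interpolation=cv2.INTER_CUBIC)
b=cv2.resize(s["img"][190:260,175:255],None,fx=5,fy=5,interpolation=cv2.INTER_CUBIC)
cv2.imwrite(f"pics/L{t}.png",np.hstack([a,b]))
E
python3 look.py 7; python3 - <<'E'
from h import *
plan([486.5,-189,212],0.19)
E
```

```text
clock 8.8 tcp [ 523.7 -185.7  213. ] F [ 0.57  0.53 -2.36] w 25.4
delta [  0.9 -37.1  -3.7] rot [-0.11  0.04 -0.07]
```

View pics/L7.png

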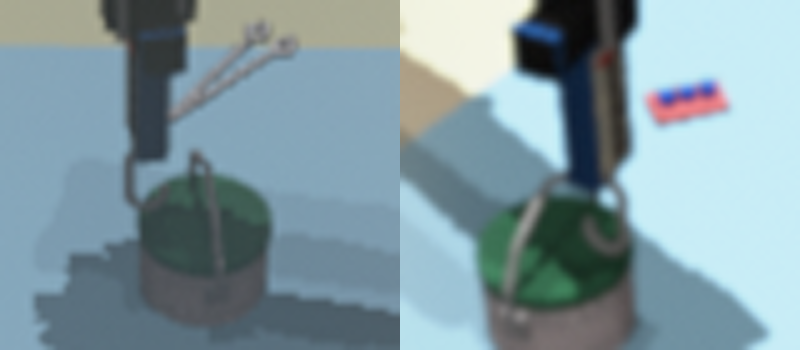

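Both views show the hook low on the +x side of the handle, with its bowl above the lid. I'll slide it under the wire.

>>> servo_tool:
  deltas: "1 -2 -3.5 0 0 0 255; 1 -7 -3.5 0 0 0 255; 1 -12 -3.5 0 0 0 255; 1 -17 -3.5 0 0 0 255; 1 -22 -3.5 0 0 0 255; 1 -25 -3.5 0 0 0 255; 1 -27 -3.5 0 0 0 255; 1 -27 -3.5 0 0 0 255"

```text
clock: 9.6
tcp_pos: [495.8, -187.4, 211.3]
ee_rot: [1.07, 1.292, -1.07]
ft_force: [-0.2, -0.9, -2.8]
grip_width: 25.0
```

```bash

python3 look.py 8; python3 - <<'E'
from h import *
plan([486.5,-189,212],0.19)
E
```

```text
clock 9.7 tcp [ 496.2 -187.2  211.3] F [-0.17  0.07 -3.  ] w 24.9
delta [-0.7 -9.9 -0. ] rot [-0.11  0.   -0.02]
```

View pics/L8.png

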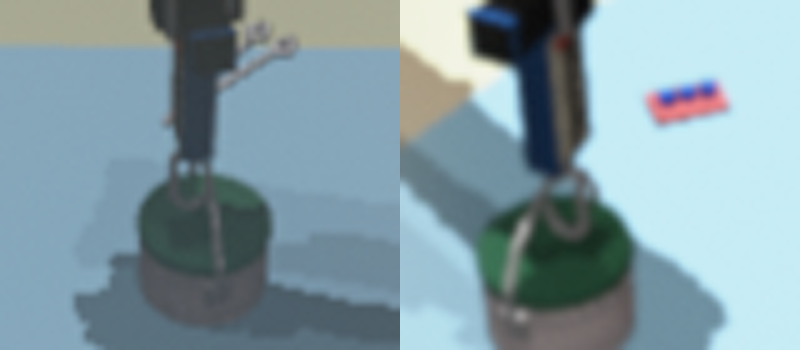

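>>> servo_tool:
  deltas: "0 -4 0 0 0 0 255; 0 -8 0 0 0 0 255; 0 -9.5 0 0 0 0 255; 0 -9.5 0 0 0 0 255; -5 -9.5 0 0 0 0 255; -11 -9.5 0 0 0 0 255; -16 -9.5 0 0 0 0 255; -16 -9.5 0 0 0 0 255"

```text
clock: 10.5
tcp_pos: [487.7, -189.2, 228.6]
ee_rot: [1.07, 1.29, -1.068]
ft_force: [-0.2, 0.6, -1.6]
grip_width: 25.2
```

```bash

python3 look.py 9; python3 - <<'E'
from h import *
plan([486.5,-189,212],0.19)
E
```

```text
clock 10.6 tcp [ 486.9 -189.   227.6] F [ 0.47 -0.15 -3.16] w 25.5
delta [15.6 -0.4 -0.1] rot [-0.11  0.02 -0.03]
```

View pics/L9.png

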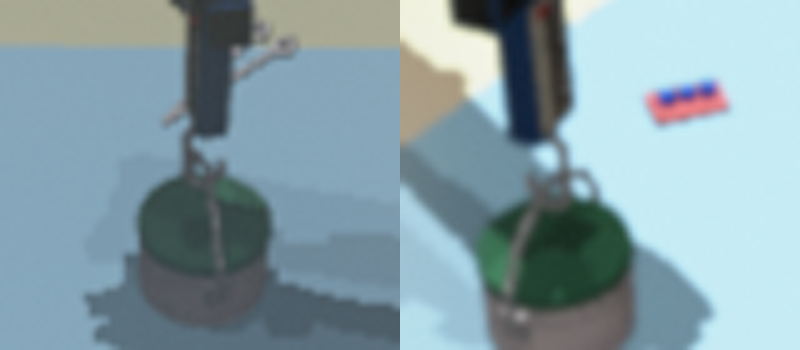

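The wire is inside the bowl in both views. Now a slow rise.

>>> servo_tool:
  deltas: "-3 0 0 0 0 0 255; -6 0 0 0 0 0 255; -9 0 0 0 0 0 255; -12 0 0 0 0 0 255; -14 0 0 0 0 0 255; -16 0 0 0 0 0 255; -18 0 0 0 0 0 255; -20 0 0 0 0 0 255"

```text
clock: 11.4
tcp_pos: [486.7, -189.0, 247.3]
ee_rot: [1.069, 1.293, -1.07]
ft_force: [0.2, -0.3, -3.5]
grip_width: 25.4
```

>>> servo_tool:
  deltas: "-2 0 0 0 0 0 255; -4 0 0 0 0 0 255; -6 0 0 0 0 0 255; -8 0 0 0 0 0 255; -10 0 0 0 0 0 255; -12 0 0 0 0 0 255; -14 0 0 0 0 0 255; -14 0 0 0 0 0 255"

```text
clock: 12.2
tcp_pos: [486.6, -189.0, 261.4]
ee_rot: [1.069, 1.292, -1.07]
ft_force: [0.2, 0.1, -5.6]
grip_width: 25.2
```

```bash

python3 look.py 10; python3 - <<'E'
from h import *
plan([486.5,-189,263],0.19)
f=[]
for i in range(6):
    viewer.get_image("scene"); f.append(readout.get_state()["ft_force"])
print(np.mean(f,0),np.std(f,0))
E
```

```text
clock 12.3 tcp [ 486.6 -189.   261.2] F [-0.04 -0.11 -6.12] w 25.2
delta [-1.8 -0.1  0. ] rot [-0.11 -0.01  0.01]
[-0.03535928  0.04661636 -5.54628268] [0.3739787  0.62720289 0.26985266]
```

View pics/L10.png

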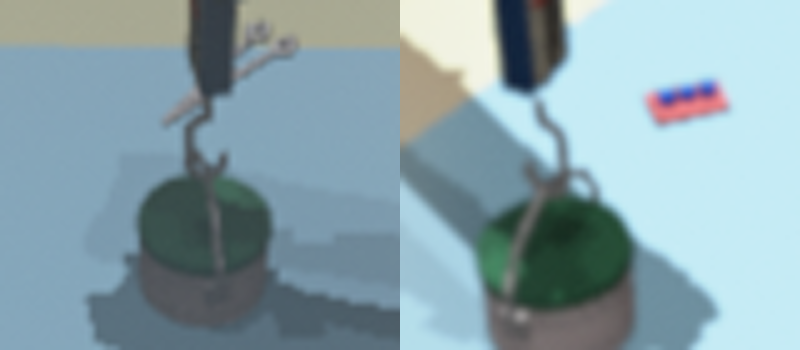

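Force on the tin is about 3.3 N and it has not lifted yet, so I'll go on in small steps.

>>> servo_tool:
  deltas: "-2 0 0 0 0 0 255; -4 0 0 0 0 0 255; -6 0 0 0 0 0 255; -8 0 0 0 0 0 255; -10 0 0 0 0 0 255; -12 0 0 0 0 0 255; -12 0 0 0 0 0 255; -12 0 0 0 0 0 255"

```text
clock: 13.4
tcp_pos: [486.7, -189.0, 273.3]
ee_rot: [1.069, 1.292, -1.069]
ft_force: [-0.4, 0.2, -5.4]
grip_width: 24.9
```

```bash

python3 look.py 11; python3 - <<'E'
from h import *
plan([486.5,-189,263],0.19)
f=[]
for i in range(4):
    viewer.get_image("scene"); f.append(readout.get_state()["ft_force"])
print(np.mean(f,0),np.std(f,0))
E
```

```text
clock 13.5 tcp [ 486.6 -189.   273.2] F [-1.14  0.48 -6.08] w 25.5
delta [10.2 -0.1  0. ] rot [-0.11 -0.01  0.02]
[ 0.24119785  0.44068019 -5.72341873] [0.22793059 0.37672646 0.53055461]
```

View pics/L11.png

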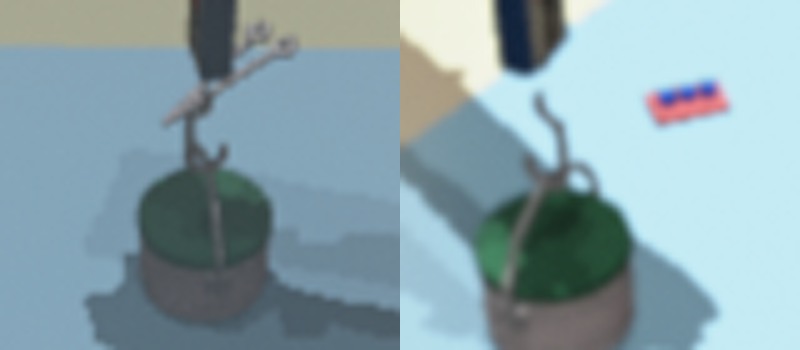

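```bash
cat > lid.py <<'E'
from h import *
def cen(c,roi):
    x,y,w,h=roi; k=6
    im=cv2.resize(c["img"][y:y+h,x:x+w],None,fx=k,fy=k,interpolation=cv2.INTER_CUBIC)
    m=cv2.inRange(cv2.cvtColor(im,cv2.COLOR_BGR2HSV),(55,80,20),(92,255,255)); m=cv2.morphologyEx(m,cv2.MORPH_CLOSE,np.ones((31,31)))
    ct=cv2.convexHull(max(cv2.findContours(m,0,2)[0],key=cv2.contourArea)); e=cv2.fitEllipse(ct)
    return np.array(e[0])/k+[x-.42,y-.42], (ct[:,0].min(0)/k+[x,y]).round(1),(ct[:,0].max(0)/k+[x,y]).round(1)
def both(d,s):
    a=cen(d,(255,143,50,50)); b=cen(s,(180,215,55,60))
    print("side",a,"scene",b); print(cross(d,a[0],s,b[0]))
if __name__=="__main__":
    both(np.load("d6.npy",allow_pickle=True).item(),np.load("s6.npy",allow_pickle=True).item())
    both(cam("side"),cam("scene"))
    print(readout.get_state()["clock"])
E
python3 lid.py
```

```text
side (array([276.1675651 , 161.76145116]), array([263.7, 155.7]), array([288.5, 167.5])) scene (array([205.34155853, 239.4748822 ]), array([190.5, 229. ]), array([221.3, 251.3]))
(array([ 485.88196829, -193.47185332,   57.30323222]), np.float64(7.771650490776336))
side (array([281.90070669, 157.23443548]), array([278.5, 154.3]), array([287.3, 160. ])) scene (array([205.01652598, 238.202907  ]), array([189.8, 227.8]), array([221.3, 249.5]))
(array([ 476.67868332, -197.20117264,   66.21182397]), np.float64(28.448502668047617))
13.8
```

```bash
python3 - <<'E'
from h import *
d=np.load("d6.npy",allow_pickle=True).item();s=np.load("s6.npy",allow_pickle=True).item()
d2=cam("side");s2=cam("scene")
for c in (d,s): print(proj(c,[486,-189,20]),proj(c,[486,-189,30]))
# shift of tin body patch by phase/template on lower body + lid
for a,b,(x,y,w,h) in ((d,d2,(260,150,32,38)),(s,s2,(186,230,38,38))):
    k=8
    A=cv2.resize(a["img"],None,fx=k,fy=k,interpolation=cv2.INTER_CUBIC);B=cv2.resize(b["img"],None,fx=k,fy=k,interpolation=cv2.INTER_CUBIC)
    g=lambda I: cv2.convertScaleAbs(cv2.Canny(cv2.GaussianBlur(I,(9,9),3),20,60))
    # lower outline: last row of dark body per column
    for nm,I in (("a",A),("b",B)):
        pass
    pad=40
    t=A[y*k+(h*k)*2//3:(y+h)*k, x*k:(x+w)*k]
    S=B[y*k+(h*k)*2//3-pad:(y+h)*k+pad, x*k-pad:(x+w)*k+pad]
    r_=cv2.matchTemplate(S,t,cv2.TM_CCOEFF_NORMED); _,v,_,l=cv2.minMaxLoc(r_); print((np.array(l)-pad)/k,v)
f=[];
print(readout.get_state()["clock"],readout.get_state()["ft_force"])
a=cv2.resize(d2["img"][145:195,255:300],None,fx=8,fy=8,interpolation=cv2.INTER_CUBIC)
b=cv2.resize(d["img"][145:195,255:300],None,fx=8,fy=8,interpolation=cv2.INTER_CUBIC)
cv2.imwrite("pics/cmp.png",np.hstack([b,a]))
E
```

```text
[274.80035871 171.52671343] [274.88127165 169.38522772]
[206.24147172 247.9624092 ] [205.96198445 245.32605581]
[ 0.75  -4.125] 0.7750840187072754
[-1.5   0.25] 0.8359004259109497
13.9 [-1.12481628 -0.56100294 -6.89511541]
```

View pics/cmp.png

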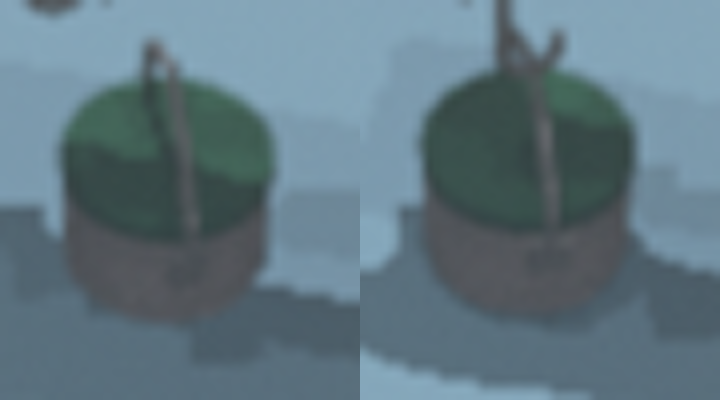

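The lid rim has risen about 1.25 px in the side view and 1.2–1.8 px in the scene view. That is a lift of about 5–6 mm, and the tin hangs level. I'll raise it 6 mm more and hold.

>>> servo_tool:
  deltas: "-1 0 0 0 0 0 255; -2 0 0 0 0 0 255; -3 0 0 0 0 0 255; -4 0 0 0 0 0 255; -5 0 0 0 0 0 255; -6 0 0 0 0 0 255; -6 0 0 0 0 0 255; -6 0 0 0 0 0 255"

```text
clock: 14.7
tcp_pos: [486.8, -189.0, 279.3]
ee_rot: [1.07, 1.292, -1.07]
ft_force: [0.9, -0.7, -6.1]
grip_width: 25.4
```

>>> servo_tool:
  deltas: "0 0 0 0 0 0 255; 0 0 0 0 0 0 255; 0 0 0 0 0 0 255; 0 0 0 0 0 0 255; 0 0 0 0 0 0 255; 0 0 0 0 0 0 255; 0 0 0 0 0 0 255; 0 0 0 0 0 0 255"

```text
clock: 15.5
tcp_pos: [486.7, -189.0, 279.3]
ee_rot: [1.069, 1.292, -1.07]
ft_force: [-0.1, 0.5, -6.1]
grip_width: 25.1
```

```bash
python3 - <<'E'
from h import *
d=np.load("d6.npy",allow_pickle=True).item();s=np.load("s6.npy",allow_pickle=True).item()
d2=cam("side");s2=cam("scene")
f=lambda c:cv2.resize(c["img"][145:195,255:300],None,fx=8,fy=8,interpolation=cv2.INTER_CUBIC)
g=lambda c:cv2.resize(c["img"][220:270,182:227],None,fx=8,fy=8,interpolation=cv2.INTER_CUBIC)
cv2.imwrite("pics/cmpd.png",np.hstack([f(d),f(d2)]));cv2.imwrite("pics/cmps.png",np.hstack([g(s),g(s2)]))
plan([486.5,-189,263],0.19)
from lid import cen
print(cen(s,(180,215,55,60)),cen(s2,(180,215,55,60)))
E
```

```text
clock 15.6 tcp [ 486.7 -189.   279.3] F [ 0.02  0.18 -6.44] w 25.4
delta [16.3 -0.2 -0.1] rot [-0.11  0.01 -0.  ]
(array([205.34155853, 239.4748822 ]), array([190.5, 229. ]), array([221.3, 251.3])) (array([204.80330983, 236.60028656]), array([189.5, 226.3]), array([220.8, 247.8]))
```

View pics/cmpd.png

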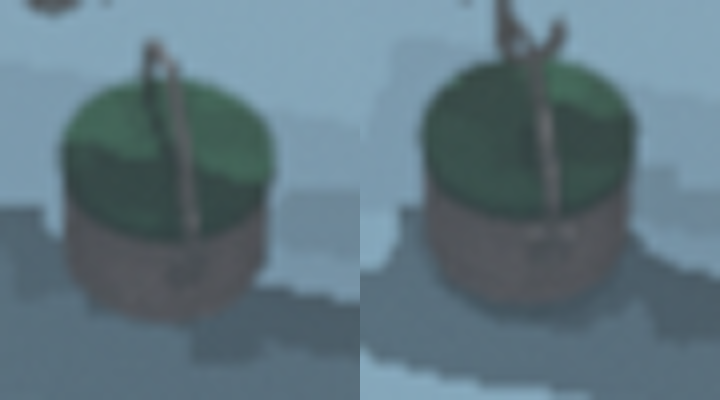

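View pics/cmps.png

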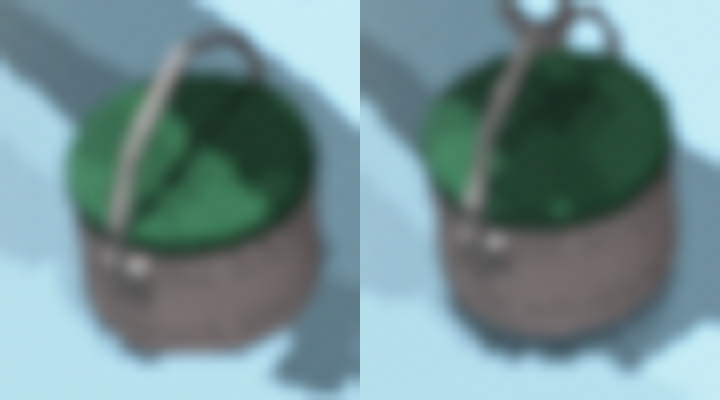

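The tin hangs about 11 mm up and level in both views. I'll hold for a little over three seconds.

>>> servo_tool:
  deltas: "0 0 0 0 0 0 255; 0 0 0 0 0 0 255; 0 0 0 0 0 0 255; 0 0 0 0 0 0 255; 0 0 0 0 0 0 255; 0 0 0 0 0 0 255; 0 0 0 0 0 0 255; 0 0 0 0 0 0 255"

```text
clock: 16.4
tcp_pos: [486.7, -189.0, 279.3]
ee_rot: [1.07, 1.292, -1.07]
ft_force: [-0.1, -0.7, -5.6]
grip_width: 25.2
```

>>> servo_tool:
  deltas: "0 0 0 0 0 0 255; 0 0 0 0 0 0 255; 0 0 0 0 0 0 255; 0 0 0 0 0 0 255; 0 0 0 0 0 0 255; 0 0 0 0 0 0 255; 0 0 0 0 0 0 255; 0 0 0 0 0 0 255"

```text
clock: 17.2
tcp_pos: [486.7, -189.0, 279.3]
ee_rot: [1.07, 1.292, -1.07]
ft_force: [0.4, -0.3, -5.4]
grip_width: 24.8
```

>>> servo_tool:
  deltas: "0 0 0 0 0 0 255; 0 0 0 0 0 0 255; 0 0 0 0 0 0 255; 0 0 0 0 0 0 255; 0 0 0 0 0 0 255; 0 0 0 0 0 0 255; 0 0 0 0 0 0 255; 0 0 0 0 0 0 255"

```text
clock: 18.0
tcp_pos: [486.7, -189.0, 279.3]
ee_rot: [1.069, 1.292, -1.07]
ft_force: [0.1, -1.3, -4.8]
grip_width: 25.4
```

>>> servo_tool:
  deltas: "0 0 0 0 0 0 255; 0 0 0 0 0 0 255; 0 0 0 0 0 0 255; 0 0 0 0 0 0 255; 0 0 0 0 0 0 255; 0 0 0 0 0 0 255; 0 0 0 0 0 0 255; 0 0 0 0 0 0 255"

```text
clock: 18.8
tcp_pos: [486.7, -189.0, 279.3]
ee_rot: [1.069, 1.292, -1.07]
ft_force: [-0.3, 0.5, -6.4]
grip_width: 25.4
```

```bash
python3 - <<'E'
from h import *
from lid import cen
s2=cam("scene"); print(cen(s2,(180,215,55,60)))
plan([486.5,-189,263],0.19)
E
```

```text
(array([204.83714111, 236.57845378]), array([189.5, 226.3]), array([221. , 247.8]))
clock 18.85 tcp [ 486.7 -189.   279.3] F [-0.11 -0.15 -5.51] w 25.3
delta [16.3 -0.2 -0. ] rot [-0.11 -0.    0.  ]
```

>>> servo_tool:
  deltas: "1.5 0 0 0 0 0 255; 3 0 0 0 0 0 255; 4.5 0 0 0 0 0 255; 6 0 0 0 0 0 255; 7.5 0 0 0 0 0 255; 9 0 0 0 0 0 255; 10.5 0 0 0 0 0 255; 12 0 0 0 0 0 255"

```text
clock: 19.65
tcp_pos: [486.7, -189.0, 267.2]
ee_rot: [1.069, 1.292, -1.07]
ft_force: [0.2, 0.4, -5.1]
grip_width: 25.0
```

>>> servo_tool:
  deltas: "1.5 0 0 0 0 0 255; 3 0 0 0 0 0 255; 5 0 0 0 0 0 255; 8 0 0 0 0 0 255; 12 0 0 0 0 0 255; 16 0 0 0 0 0 255; 20 0 0 0 0 0 255; 24 0 0 0 0 0 255"

```text
clock: 20.45
tcp_pos: [486.6, -189.1, 243.1]
ee_rot: [1.069, 1.292, -1.07]
ft_force: [-0.8, 0.3, -2.8]
grip_width: 25.3
```

>>> servo_tool:
  deltas: "4 0 0 0 0 0 255; 8 0 0 0 0 0 255; 13 0 0 0 0 0 255; 18 0 0 0 0 0 255; 23 0 0 0 0 0 255; 28 0 0 0 0 0 255; 31 0 0 0 0 0 255; 31 0 0 0 0 0 255"

```text
clock: 21.25
tcp_pos: [486.4, -188.9, 211.7]
ee_rot: [1.069, 1.293, -1.07]
ft_force: [0.7, 0.2, -2.1]
grip_width: 25.5
```

```bash

python3 look.py 12; python3 - <<'E'
from h import *
plan([523,-182,212],0.19)
E
```

```text
clock 21.35 tcp [ 486.8 -189.   212.3] F [ 0.2   0.4  -2.28] w 25.0
delta [ 0.4 36.8 -0.1] rot [-0.11  0.   -0.01]
```

View pics/L12.png

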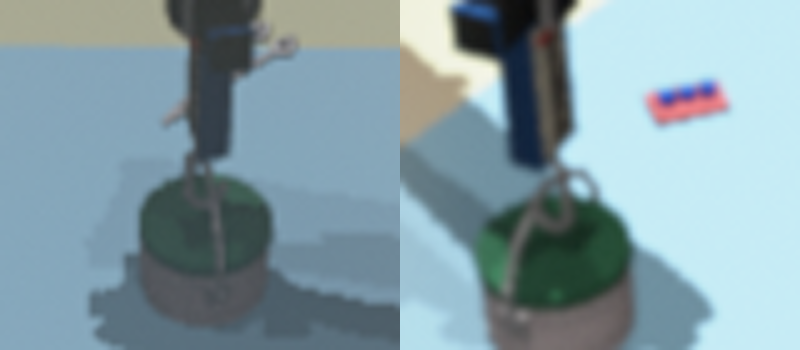

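The tin stands again where it was, and the hook hangs free in the handle. I'll slide the hook out along +x.

>>> servo_tool:
  deltas: "0 4 0 0 0 0 255; 0 9 0 0 0 0 255; 0 14 0 0 0 0 255; 0 20 0 0 0 0 255; 0 26 0 0 0 0 255; 0 32 0 0 0 0 255; 0 37 0 0 0 0 255; 0 37 0 0 0 0 255"

```text
clock: 22.15
tcp_pos: [523.9, -181.6, 212.1]
ee_rot: [1.069, 1.293, -1.068]
ft_force: [-0.4, -0.2, -1.8]
grip_width: 25.0
```

```bash

python3 look.py 13; python3 - <<'E'
from h import *
plan([440,195,285],0.0)
E
```

```text
clock 22.25 tcp [ 523.  -182.1  212.2] F [ 0.27 -0.81 -1.45] w 25.4
delta [ -72.8  -11.  -386. ] rot [10.78 -0.    0.03]
```

View pics/L13.png

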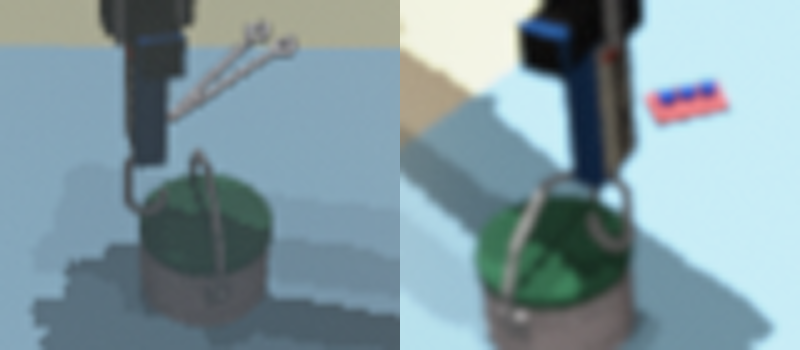

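The hook is free of the handle in both views. I'll go up, then back toward the rest.

>>> servo_tool:
  deltas: "-10 1 0 0 0 0 255; -30 1 0 0 0 0 255; -55 1 0 0 0 0 255; -73 1 0 0 0 0 255; -76 -5 -25 1 0 0 255; -76 -18 -60 4 0 0 255; -76 -30 -100 7 0 0 255; -76 -42 -140 10.8 0 0 255"

```text
clock: 23.05
tcp_pos: [454.9, -51.3, 289.3]
ee_rot: [1.213, 1.206, -1.211]
ft_force: [0.2, 0.5, -0.9]
grip_width: 25.3
```

```bash
python3 - <<'E'
from h import *
plan([440,195,285],0.0)
E
```

```text
clock 23.05 tcp [454.9 -51.3 289.3] F [ 0.21  0.5  -0.9 ] w 25.3
delta [   4.2  -15.9 -246.3] rot [-0.23  0.02 -0.09]
```

>>> servo_tool:
  deltas: "0 -4 -35 0 0 0 255; 1 -10 -75 0 0 0 255; 2 -16 -115 0 0 0 255; 3 -20 -155 0 0 0 255; 4 -20 -190 0 0 0 255; 4 -20 -218 0 0 0 255; 4 -18 -238 0 0 0 255; 4 -16 -246 0 0 0 255"

```text
clock: 23.85
tcp_pos: [439.1, 196.3, 285.3]
ee_rot: [1.208, 1.211, -1.205]
ft_force: [-0.2, -0.7, -0.9]
grip_width: 25.5
```

>>> servo_tool:
  deltas: "0 0 0 0 0 0 255; 0 0 0 0 0 0 255; 0 0 0 0 0 0 255"

```text
clock: 24.15
tcp_pos: [440.2, 191.7, 284.3]
ee_rot: [1.211, 1.207, -1.212]
ft_force: [-0.7, -0.0, -1.1]
grip_width: 25.2
```

```bash
python3 - <<'E'
from h import *
plan([440,195,200],0.0)
c=cam("wrist"); cv2.imwrite("pics/w14.png",c["img"])
E
```

```text
clock 24.15 tcp [440.2 191.7 284.3] F [-0.74 -0.02 -1.11] w 25.2
delta [84.3 -0.2 -3.4] rot [-0.2   0.08 -0.  ]
```

View pics/w14.png

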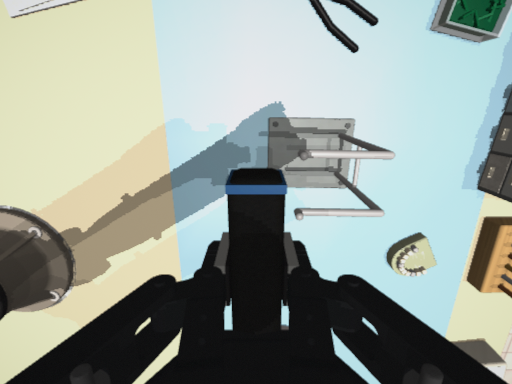

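The rest is to the right, with its rods at y-pixels 155 and 213, and the held scale is left of their open ends. I'll lower to insertion height.

>>> servo_tool:
  deltas: "15 0 -3.5 0 0 0 255; 35 0 -3.5 0 0 0 255; 55 0 -3.5 0 0 0 255; 72 0 -3.5 0 0 0 255; 84 0 -3.5 0 0 0 255; 84 0 -3.5 0 0 0 255; 84 0 -3.5 0 0 0 255; 84 0 -3.5 0 0 0 255"

```text
clock: 25.0
tcp_pos: [440.5, 197.4, 201.4]
ee_rot: [1.211, 1.208, -1.208]
ft_force: [0.2, -0.2, -2.5]
grip_width: 25.4
```

```bash
python3 - <<'E'
from h import *
plan([517,195,200],0.0)
E
```

```text
clock 25.0 tcp [440.5 197.4 201.4] F [ 0.19 -0.15 -2.46] w 25.4
delta [ 1.5 76.5  2.4] rot [-0.04 -0.05 -0.12]
```

>>> servo_tool:
  deltas: "1.5 0 2.5 0 0 0 255; 1.5 10 2.5 0 0 0 255; 1.5 22 2.5 0 0 0 255; 1.5 34 2.5 0 0 0 255; 1.5 46 2.5 0 0 0 255; 1.5 58 2.5 0 0 0 255; 1.5 70 2.5 0 0 0 255; 1.5 76 2.5 0 0 0 255"

```text
clock: 25.8
tcp_pos: [517.4, 194.2, 198.4]
ee_rot: [1.211, 1.209, -1.21]
ft_force: [-1.0, 0.9, -2.0]
grip_width: 25.1
```

>>> servo_tool:
  deltas: "0 0 0 0 0 0 255; 8 0 0 0 0 0 255; 15 0 0 0 0 0 255; 20 0 0 0 0 0 255; 24 0 0 0 0 0 255; 27 0 0 0 0 0 255; 29 0 0 0 0 0 255; 29 0 0 0 0 0 255"

```text
clock: 26.6
tcp_pos: [515.6, 194.5, 169.5]
ee_rot: [1.209, 1.209, -1.21]
ft_force: [1.5, -0.3, -2.9]
grip_width: 25.3
```

```bash
python3 - <<'E'
from h import *
plan([517,195,169],0.0)
c=cam("wrist"); cv2.imwrite("pics/w15.png",c["img"])
c=cam("scene"); cv2.imwrite("pics/s15.png",cv2.resize(c["img"][110:210,240:340],None,fx=6,fy=6,interpolation=cv2.INTER_CUBIC))
E
```

```text
clock 26.6 tcp [515.6 194.5 169.5] F [ 1.51 -0.3  -2.89] w 25.3
delta [ 0.5  1.4 -0.5] rot [-0.02  0.01  0.02]
```

View pics/w15.png

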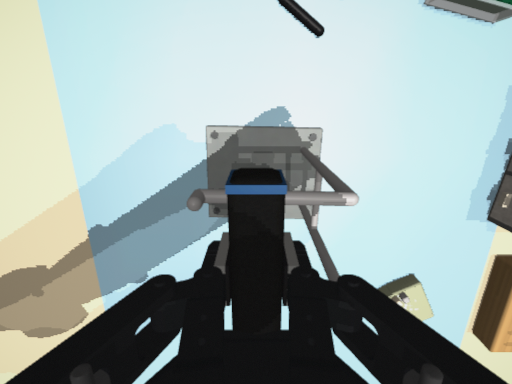

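View pics/s15.png

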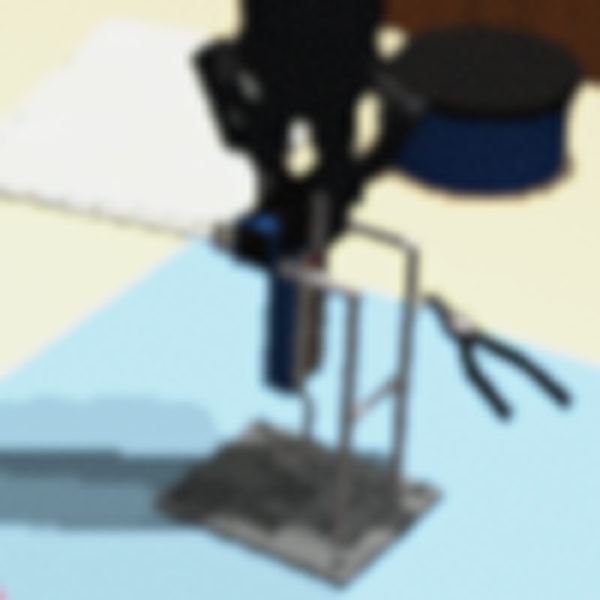

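The grip lies across both rods with the case hanging between them. I'll lower 1 mm and release.

>>> servo_tool:
  deltas: "0.5 0 0 0 0 0 255; 1 0 0 0 0 0 255; 1 0 0 0 0 0 255; 1 0 0 0 0 0 200; 1 0 0 0 0 0 150; 1 0 0 0 0 0 80; 1 0 0 0 0 0 0; 1 0 0 0 0 0 0"

```text
clock: 27.5
tcp_pos: [515.9, 194.7, 169.1]
ee_rot: [1.21, 1.209, -1.209]
ft_force: [-0.1, 0.2, -0.0]
grip_width: 77.1
```

>>> servo_tool:
  deltas: "0 0 0 0 0 0 0; 0 0 0 0 0 0 0; 0 0 0 0 0 0 0; 0 0 0 0 0 0 0; 0 0 0 0 0 0 0"

```text
clock: 28.0
tcp_pos: [515.7, 194.6, 168.8]
ee_rot: [1.209, 1.209, -1.21]
ft_force: [-0.4, -0.8, -0.3]
grip_width: 85.3
```

```bash
python3 - <<'E'
from h import *
plan([517,195,280],0.0)
c=cam("wrist"); cv2.imwrite("pics/w16.png",c["img"])
E
```

```text
clock 28.0 tcp [515.7 194.6 168.8] F [-0.45 -0.79 -0.34] w 85.3
delta [-111.2    1.3   -0.4] rot [-0.02  0.    0.  ]
```

View pics/w16.png

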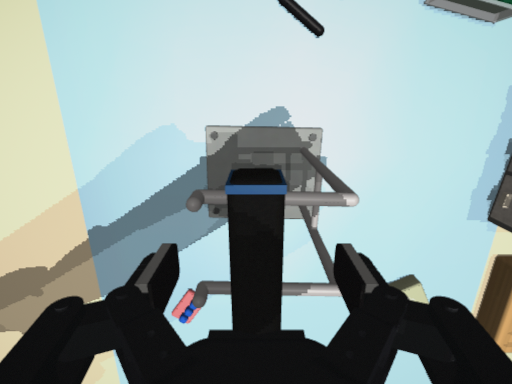

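The scale is released and both fingers are clear of it. I'll go straight up.

>>> servo_tool:
  deltas: "-10 0 0 0 0 0 0; -30 0 0 0 0 0 0; -60 0 0 0 0 0 0; -90 0 0 0 0 0 0; -115 0 0 0 0 0 0; -120 0 0 0 0 0 0; -120 0 0 0 0 0 0; -120 0 0 0 0 0 0"

```text
clock: 28.85
tcp_pos: [515.2, 194.2, 287.7]
ee_rot: [1.208, 1.21, -1.211]
ft_force: [-0.4, -0.7, -0.3]
grip_width: 85.6
```

>>> servo_tool:
  deltas: "0 -20 15 0 0 0 0; 0 -50 30 0 0 0 0; 0 -80 60 0 0 0 0; 0 -90 80 0 0 0 0; 0 -90 80 0 0 0 0; 0 -90 80 0 0 0 0; 0 -90 80 0 0 0 0; 0 -90 80 0 0 0 0"

```text
clock: 29.65
tcp_pos: [425.9, 115.7, 288.3]
ee_rot: [1.208, 1.211, -1.208]
ft_force: [-0.7, 0.2, -0.4]
grip_width: 85.3
```

```bash
python3 - <<'E'
from h import *
from lid import cen
plan([440,195,280],0.0)
s=cam("scene"); d=cam("side")
print(cen(s,(180,215,55,60)),cen(d,(255,143,50,50)))
cv2.imwrite("pics/s17.png",s["img"]); 
cv2.imwrite("pics/z17.png",np.hstack([cv2.resize(s["img"][125:215,255:345],None,fx=4.4,fy=4.4,interpolation=cv2.INTER_CUBIC),cv2.resize(d["img"][215:305,215:305],None,fx=4.4,fy=4.4,interpolation=cv2.INTER_CUBIC)]))
E
```

```text
clock 29.65 tcp [425.9 115.7 288.3] F [-0.66  0.17 -0.41] w 85.3
delta [  8.4  14.3 -79.2] rot [ 0.09 -0.05  0.06]
(array([205.3002301 , 239.70153371]), array([190.3, 229.2]), array([221.2, 251.2])) (array([274.87405212, 164.33199127]), array([263.3, 155.8]), array([281.5, 173.7]))
```

View pics/s17.png

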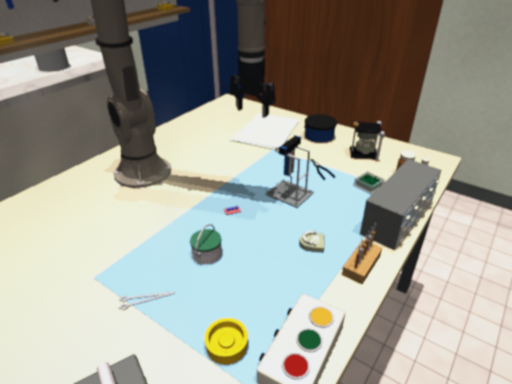

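View pics/z17.png

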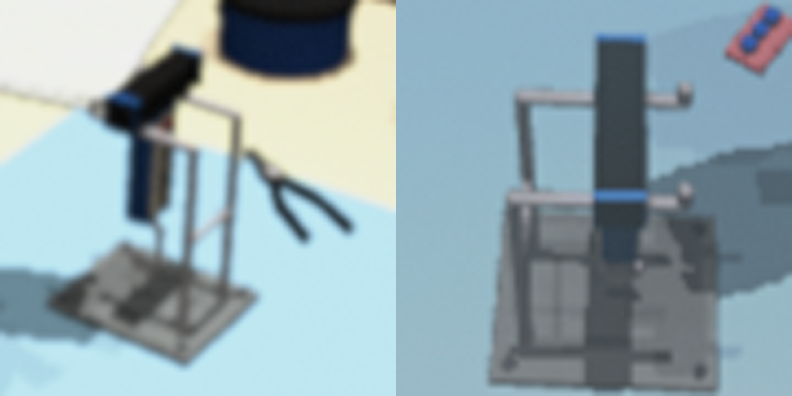

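The scale hangs upright on its rods and the tin is at its starting pixels (scene lid centre 205.3, 239.7, was 205.3, 239.5). The other things have not moved and the arm is clear.

```bash
python3 - <<'E'
from rig import r
print(r.job_done())
E
```

```text
the job is handed in; nothing more can be done
None
```

The weighing is done and handed in at about 30 s; the system gave no verdict.

- **Weighing:** I took the scale off its rest and slid the hook under the tin's handle from its +x side. I raised the tin slowly until it hung level and held it still for about 4 s. The load read about 3.5 N, roughly 0.35 kg. The scene camera put the tin about 11 mm clear of the bench, the same at the start and end of the hold.
- **Putting back:** I lowered the tin and slid the hook out. I hung the scale back on its rods at about (516, 195), roughly 3 mm from my estimate of the seat, and released it.

**Last checks:**
- In the scene view the tin's lid is within 0.3 px of its starting position.
- The scale hangs upright across both rods, and the other things look unmoved.
- The gripper is open and well away from everything.
- **Checks that failed or disagreed:** The side-view lid measurement was spoiled by shadows, giving a centre 1–3 px off. An image-matching check of the lift height also gave no usable answer. I judged the height from the lid rim in enlarged views and from the scene camera instead.
- Single force readings were noisy by about ±0.5 N, so the weight is approximate.

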